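# Show the first filter plate to the label reader

## Robot

A 7-joint arm with a two-finger parallel gripper is mounted at the origin on a cart in front of the work surface, level with it; the furniture and walls round the work are solid. World frame = base frame: x ahead of the robot, y to its left, z up, the work surface at z = 0. Lengths are in m, angles in rad, forces in N, time in s.
With the tool pointing down it reaches from about 0.425 to 0.875 m from the base axis. Payload 4.7 kg.
Tool frame: the origin (TCP) lies at the very end of the fingers, on their centre line; the grasp point (between the pads) lies 19 mm behind it; z points along the fingers, y is the line along which they close (so a half turn about z gives the same grasp; the last joint's range is limited). The gripper opens to 87 mm and grips with 3 to 60 N. Pads are 19 mm wide; open, the fingers measure 117 mm over their backs; the gripper's body (75 mm by 190 mm) begins 51 mm behind the grasp point.
Start: joints at [-1.225, 0.321, -0.07, 1.45, 0.023, 1.371, -0.057], TCP at [0.212, 0.615, 0.223] pointing down, gripper open.
Joint ranges: [-2.86, 2.86], [-0.3, 2.09], [-1.38, 1.24], [0.06, 2.45], [-1.56, 4.7], [0.09, 2.05], [-2.69, 2.69]. Speed limits (rad/s): [2.57, 2.57, 3.14, 3.14, 3.14, 3.14, 3.14].

## Interface

Orientations are given as a rotation vector (axis times angle).
In Python, from bench import ctrl, get_image, job gives the robot as it stands.
- The arm moves only by the shell command python3 -m crank 'ROWS' [FORCE]. ROWS is JSON, a list that holds one entry, the list of rows, each a list of 5 numbers: the shift along the tool's x, y, z in mm, then the turn about the tool's z in rad, then the closure, from -1 (fully open) to 1 (shut), so that 0 is half open. A call has 1 to 10 rows; each row shifts and turns the commanded pose from where the row before left it, along the tool's axes as they then stand; what a row does not reach is not made up. A row lasts 1/12 s, in which the tool goes at most 41.7 mm and 7.16 degrees, less where a joint would pass 70% of its speed; a pose out of reach is approached as far as the arm can. A call with a gripper value outside its range is refused whole. The fingers move at their own pace and stop on an object; FORCE is the grip in N (left out, the last holds). Time passes only in rows, so rows that do not move let the fingers close. It gives the time, the measured TCP pose, the force, the opening and the grip force at its end, in the units of the state.
- ctrl.get_state(): the state, without advancing time (a new reading comes with each control period).
- get_image(name): name is "side" or "top" or "wrist"; returns a dict with "pixels" (400x640x3 uint8, red, green, blue), "fx", "fy", "cx", "cy" (pixels), "k1" (the pictures are not rectified: a ray, as slopes to the right and down, at radius r is drawn at 1 + k1 r^2 times it, then the intrinsics apply), "T" (4x4, takes a point from camera to world coordinates); the wrist camera has in their place "T_tool_cam" (4x4, takes a point from camera to tool coordinates, whose origin is the TCP and whose axes are the flange's). Camera axes: x right, y down, z forward; pixel columns grow to the right and rows downward; lengths in m; the calibration is good to about 2 mm. A picture is of the moment at which its call begins: read the wrist's pose just before it. There is no depth.
- job.close_job(): hands the job in; it is judged then, once.
The state is a dict: "time": time; "joint_positions": joint angles; "qd": joint speeds; "joint_torque": joint torques, N m; "position": TCP position; "tool_rot": TCP orientation; "ft_force": force on the tool from outside, world axes, zero at the start; "torque": the same for the moment, N m; "grip_width": opening from 0.0 (shut) to 1.0 (fully open); "grip_force": force on a finger pad.
Only numpy, scipy, OpenCV 4.12 (cv2) and the standard library are available. Lean on these libraries where they do the work, as an engineer would, in place of code of your own. Each camera call takes 0.05 s, during which the arm holds its last target. There are 200 camera calls.

## Task

In the rack stand two thick glass filter plates and a grey spacer: take out whichever glass plate stands nearest the rack's corner post (the spacer does not count), tell from its corner notch which end is frosted and which face carries the label, and hold it in front of the reader on the column with the label turned up, square to the lens and its long edges level, the middle of the frosted field on the lens axis 12 cm out from the lens. Finish still holding it there at rest in the gripper; leave the other plate and the spacer standing in the rack, do not touch the reader with the plate, and do not disturb the things around.

Things in the scene. Friction and masses are not known exactly. Their poses are not given: they have to be found in the camera images.
- plate_a: glass plate A: clear, 100 long (y) x 8 thick (x) x 50 mm high (z), 0.1 kg, on edge in a slot; origin: middle of underside. Frosted end: the 30 mm at -y; its top corner has a 10 x 10 mm square notch. Label (frosted field, bar pattern) on the +x face only: facing it, notched edge on top, the notch is upper LEFT. May face either way along the row
- plate_b: glass plate B: same make, size, look and frame as plate_a
- plate_a_label (a point): middle of plate_a's frosted label field, on its surface: at (4, -35, 25) mm in plate_a's frame
- plate_b_label (a point): middle of plate_b's frosted label field: at (4, -35, 25) mm in plate_b's frame
- spacer: opaque grey plastic spacer 100 x 8 mm, 50 mm high plus a 36 mm wide, 12 mm high tab in the middle of its top; no notch, no frosting; stands in one of the three slots; same frame as the plates
- rack: fixed dark steel rack, base 196 (x) x 124 (y) x 8 mm; origin: middle of underside. Slots at x = -65, 0, +65 mm; each holds a plate on the base (z = 8 mm), its length along the rack's y, 1 mm loose between guides 25 mm high found only 39 mm or more from its middle, so the middle is open to fingers. A steel post 76 mm high at x = -88, y = +51 mm marks the row's first (-x) end
- reader_head: head of the fixed reader: white housing 54 mm wide, black lens barrel 34 mm across, on a column to its right (330 mm high in all). Origin: middle of lens front. +x runs from the lens back into the housing, 45 deg up, toward the right (-y); the lens looks along -x, down and left; y is level. A plate presented right, notched edge on top (leftmost), has its axes parallel to the head's
- read_point (a point): the reading point in the air: on the lens axis, 120 mm in front of the lens (head frame -120, 0, 0 mm), 150 mm above the worktop; the middle of the label goes here
- stain_bottle: bystander: brown bottle 48 mm in diameter, 105 mm high, black cap; origin at the middle of its underside
- cover_slips: bystander: small white and blue carton 46 x 66 x 30 mm; origin at the middle of its underside

How it is judged:
On the way:
1. the glass plate nearest the post is lifted clear of the rack in the fingers ((((x of plate_b in the frame of rack above 0.03 m or (x of plate_b in the frame of rack above -0.03 m and x of spacer in the frame of rack above 0.03 m)) and z of plate_a in the frame of rack above 0.06 m and contact force between the fingers and plate_a above 2 N) or ((x of plate_a in the frame of rack above 0.03 m or (x of plate_a in the frame of rack above -0.03 m and x of spacer in the frame of rack above 0.03 m)) and z of plate_b in the frame of rack above 0.06 m and contact force between the fingers and plate_b above 2 N))), for 0.2 s.
At the end, for the whole second after the job is handed in: The glass plate first from the post is held still in the fingers, touching nothing else; label middle within 15 mm of the reading point, label face up and square to the lens and long edges level within 0.2 rad. Other plate and spacer still in their slots (moved under 12 mm, tilted under 0.2 rad) ((((x of plate_b in the frame of rack above 0.03 m or (x of plate_b in the frame of rack above -0.03 m and x of spacer in the frame of rack above 0.03 m)) and z of each of plate_b, spacer in the frame of rack below 0.014 m and angle between each of plate_b, spacer's own z axis and vertical below 0.2 rad and distance of each of plate_b, spacer from where it was at the start of the episode below 0.012 m and distance between plate_a_label and read_point below 0.015 m and angle between the x axis of plate_a and the x axis of reader_head, either way round below 0.2 rad and angle between plate_a's own x axis and vertical below 1.1 rad and angle between the y axis of plate_a and the y axis of reader_head, either way round below 0.2 rad and height (world z) of plate_a above 0.09 m and contact force between the fingers and plate_a above 2 N and contact force between plate_a and reader below 0.3 N and linear speed of plate_a below 0.02 m/s and angular speed of plate_a below 0.15 rad/s) or ((x of plate_a in the frame of rack above 0.03 m or (x of plate_a in the frame of rack above -0.03 m and x of spacer in the frame of rack above 0.03 m)) and z of each of plate_a, spacer in the frame of rack below 0.014 m and angle between each of plate_a, spacer's own z axis and vertical below 0.2 rad and distance of each of plate_a, spacer from where it was at the start of the episode below 0.012 m and distance between plate_b_label and read_point below 0.015 m and angle between the x axis of plate_b and the x axis of reader_head, either way round below 0.2 rad and angle between plate_b's own x axis and vertical below 1.1 rad and angle between the y axis of plate_b and the y axis of reader_head, either way round below 0.2 rad and height (world z) of plate_b above 0.09 m and contact force between the fingers and plate_b above 2 N and contact force between plate_b and reader below 0.3 N and linear speed of plate_b below 0.02 m/s and angular speed of plate_b below 0.15 rad/s))); the arm keeps its last pose, push and grip.
It fails at once if a plate touches the reader (contact force between any of plate_a, plate_b and reader above 1 N).
It fails at once if the bottle or the carton is pushed more than 30 mm or knocked over (distance of any of stain_bottle, cover_slips from where it was at the start of the episode above 0.03 m or angle between any of stain_bottle, cover_slips's own z axis and vertical above 0.4 rad).
It also fails if it takes over 37 s, if anything falls off the work surface, if the arm or the gripper's body presses on something with over 40 N, if the wrist force passes 120 N, or if a joint passes its speed limit or range.

## Working session

There is one attempt and no reset: what is moved stays moved. The work goes in short steps, Python scripts to look and compute and a shell command to move; the robot and the scene stay as the last step left them, time stands still between calls to the robot, and variables do not carry over. Pictures are saved under pics/ and viewed, at most 10 in all, crops included, and the job is handed in when it is done.

```bash
ls; mkdir -p pics; python3 - <<'E'
from bench import ctrl,get_image,job
import cv2,numpy as np
s=ctrl.get_state();print({k:np.round(v,3).tolist() for k,v in s.items()})
for n in ["side","top","wrist"]:
    d=get_image(n);cv2.imwrite(f"pics/{n}0.png",d["pixels"][:,:,::-1])
    print(n,d["fx"],d["cx"],d["cy"],d["k1"],np.round(d.get("T",d.get("T_tool_cam")),3).tolist())
E
```

```text
pics
{'time': 0.0, 'joint_positions': [-1.225, 0.322, -0.07, 1.452, 0.023, 1.371, -0.057], 'qd': [0.0, -0.0, 0.001, -0.001, 0.0, 0.001, 0.001], 'joint_torque': [0.001, -49.129, -0.404, -31.253, -0.064, 0.044, 0.0], 'position': [0.212, 0.614, 0.221], 'tool_rot': [-0.519, -3.098, 0.003], 'ft_force': [0.291, 0.218, 0.315], 'torque': [-0.025, 0.015, -0.056], 'grip_force': 0.0, 'grip_width': 0.998}
side 417.0643349181806 312.1081766257757 200.28378841980404 -0.036565236714298316 [[-0.964, 0.165, -0.207, 0.781], [0.265, 0.633, -0.728, 0.681], [0.011, -0.756, -0.654, 0.749], [0.0, 0.0, 0.0, 1.0]]
top 464.86721775969124 315.5230223626763 202.45729399034803 0.04054040907639485 [[0.013, -0.986, 0.164, 0.417], [-1.0, -0.013, -0.001, 0.005], [0.003, -0.164, -0.986, 1.087], [0.0, 0.0, 0.0, 1.0]]
wrist 279.50839632488385 321.50536909425387 200.438712440167 -0.024081878043491486 [[-0.0, -0.956, -0.292, 0.081], [1.0, -0.0, -0.0, 0.001], [0.0, -0.292, 0.956, -0.162], [0.0, 0.0, 0.0, 1.0]]
```

View pics/side0.png

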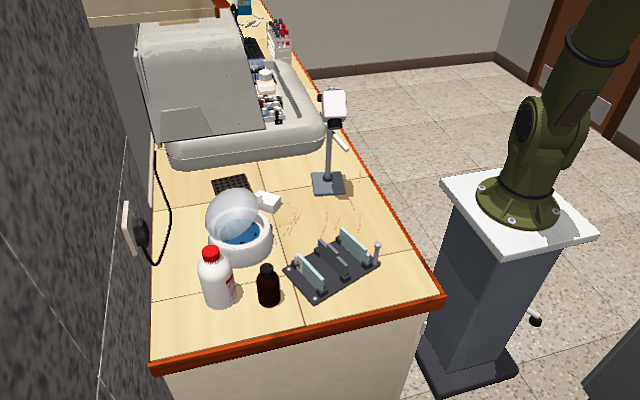

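View pics/top0.png

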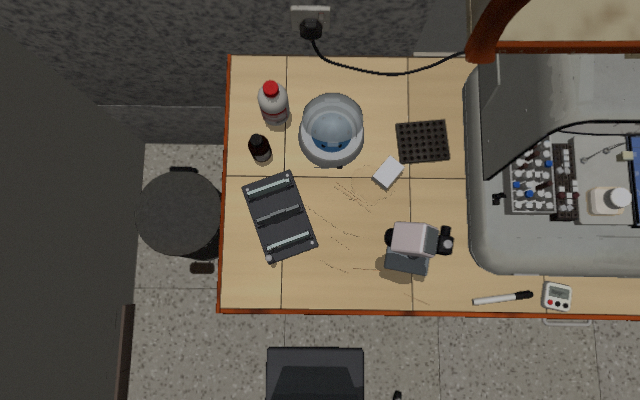

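View pics/sidec.png

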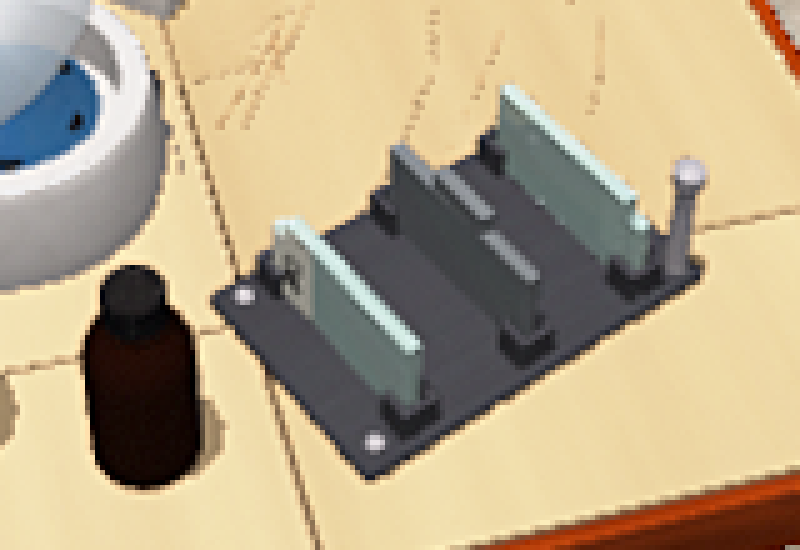

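View pics/topc.png

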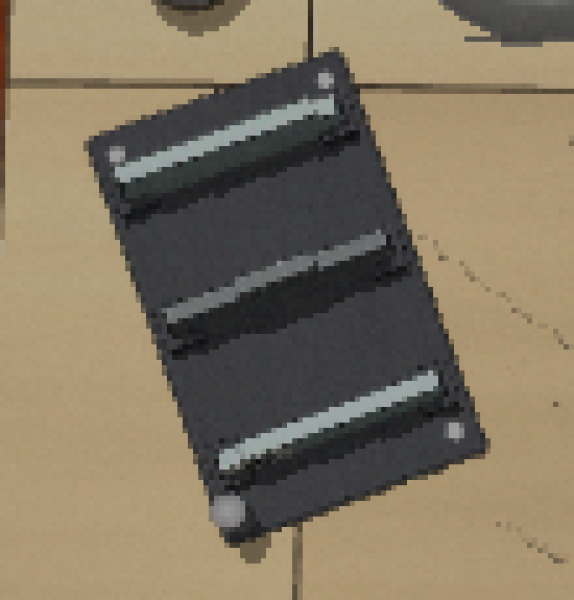

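```bash
cat > h.py <<'E'
import numpy as np,cv2
from scipy.spatial.transform import Rotation as R
from bench import ctrl,get_image
def ray(d,uv,T=None):
    T=d["T"] if T is None else T
    K=np.array([[d["fx"],0,d["cx"]],[0,d["fy"],d["cy"]],[0,0,1.]])
    p=cv2.undistortPoints(np.array([[uv]],float),K,np.array([d["k1"],0,0,0.]))[0,0]
    return T[:3,3],T[:3,:3]@np.array([p[0],p[1],1])
def onz(d,uv,z,T=None):
    o,v=ray(d,uv,T);return o+v*(z-o[2])/v[2]
def tri(a,b):
    (o1,v1),(o2,v2)=a,b
    t=np.linalg.lstsq(np.c_[v1,-v2],o2-o1,rcond=None)[0]
    p,q=o1+t[0]*v1,o2+t[1]*v2;return (p+q)/2,np.linalg.norm(p-q)
def tool():
    s=ctrl.get_state();T=np.eye(4);T[:3,:3]=R.from_rotvec(s["tool_rot"]).as_matrix();T[:3,3]=s["position"];return T
E
python3 - <<'E'
from h import *
t=get_image("top");s=get_image("side")
for uv in [(268.1,248.2),(308.9,232.8)]: print(onz(t,uv,.058).round(3))
print("post",onz(t,(268.8,258),.076).round(3))
o=np.zeros((600,800,3),np.uint8)
o[:500,:400]=cv2.resize(t["pixels"][205:285,375:439+0] if 0 else t["pixels"][200:300,370:450],(400,500),interpolation=cv2.INTER_CUBIC)
o[:600,400:]=cv2.resize(s["pixels"][80:200,300:380],(400,600),interpolation=cv2.INTER_CUBIC)
cv2.imwrite("pics/read.png",o[:,:,::-1])
E
```

```text
[0.485 0.107 0.058]
[0.52  0.018 0.058]
post [0.462 0.104 0.076]
```

View pics/read.png

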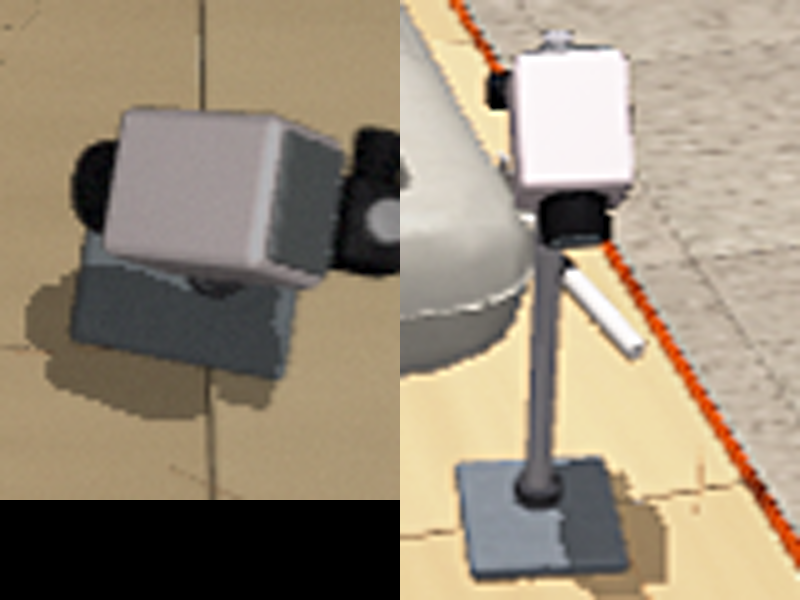

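```bash
python3 - <<'E'
from h import *
t=get_image("top");s=get_image("side")
print("side lens",onz(s,(335,128),.235).round(4))
a=np.radians(9); l=np.array([np.sin(a),np.cos(a),0])
print("top lens",(onz(t,(384.4,237.4),.247)-.012*l).round(4))
p=[onz(t,(370+u/5,200+v/5),.01) for u,v in [(72,340),(280,378),(88,232)]]
q=[onz(s,(300+u/5,80+v/5),.01) for u,v in [(57,465),(78,577),(228,565)]]
for w in (p,q): print(np.round(w,3).tolist(), [np.degrees(np.arctan2(*(w[i]-w[j])[[1,0]])).round(1) for i,j in [(0,1),(1,2),(0,2)]])
E
```

```text
side lens [ 0.4964 -0.1293  0.235 ]
top lens [ 0.4925 -0.1329  0.247 ]
[[0.446, -0.156, 0.01], [0.43, -0.25, 0.01], [0.496, -0.164, 0.01]] [np.float64(80.5), np.float64(-127.0), np.float64(170.8)]
[[0.516, -0.26, 0.01], [0.532, -0.159, 0.01], [0.449, -0.148, 0.01]] [np.float64(-98.8), np.float64(-7.5), np.float64(-58.9)]
```

```bash
python3 -m crank '[[[-28,-27,0,0,-0.2],[-28,-27,0,0,-0.2],[-28,-27,0,0,-0.2],[-28,-27,0,0,-0.2],[-28,-27,0,0,-0.2],[-28,-27,0,0,-0.2],[-28,-27,0,0,-0.2],[-28,-27,0,0,-0.2],[-28,-27,0,0,-0.2],[-28,-27,0,0,-0.2]]]' 30; python3 -m crank '[[[-28,-27,0,0,-0.2],[-28,-27,0,0,-0.2],[-28,-27,0,0,-0.2],[-28,-27,0,0,-0.2],[-28,-27,0,0,-0.2],[-8,8,0,0.123,-0.2],[0,0,0,0.123,-0.2],[0,0,0,0.123,-0.2],[0,0,0,0.123,-0.2],[0,0,0,0.123,-0.2]]]';python3 -m crank '[[[0,0,0,0.123,-0.2],[0,0,0,0.123,-0.2],[0,0,0,0,-0.2]]]'
python3 - <<'E'
from h import *
T=tool();print(T.round(4),np.degrees(np.arctan2(T[1,1],T[0,1])),ctrl.get_state()["joint_positions"],ctrl.get_state()["grip_width"])
w=get_image("wrist");cv2.imwrite("pics/w1.png",w["pixels"][:,:,::-1])
np.save("w1T.npy",T@w["T_tool_cam"])
E
```

```text
time: 1.18
position: [0.3891, 0.2662, 0.2229]
tool_rot: [0.519, 3.098, 0.001]
ft_force: [0.8, 0.5, -0.3]
grip_width: 0.597
grip_force: 0.0
time: 2.02
position: [0.4871, 0.0997, 0.2226]
tool_rot: [1.441, 2.792, 0.0]
ft_force: [-0.3, -0.1, 0.3]
grip_width: 0.6
grip_force: 0.0
time: 2.27
position: [0.4871, 0.0998, 0.2227]
tool_rot: [1.769, 2.596, 0.001]
ft_force: [-1.3, 0.3, -0.2]
grip_width: 0.597
grip_force: 0.0
[[-3.662e-01  9.306e-01  2.000e-04  4.871e-01]
 [ 9.306e-01  3.662e-01  2.000e-04  9.980e-02]
 [ 1.000e-04  3.000e-04 -1.000e+00  2.227e-01]
 [ 0.000e+00  0.000e+00  0.000e+00  1.000e+00]] 21.479121993784343 [-0.66469703 -0.01692309  0.40738     1.83406053  0.00673531  1.32278903
  0.11586084] 0.5969888158132035
```

View pics/w1.png

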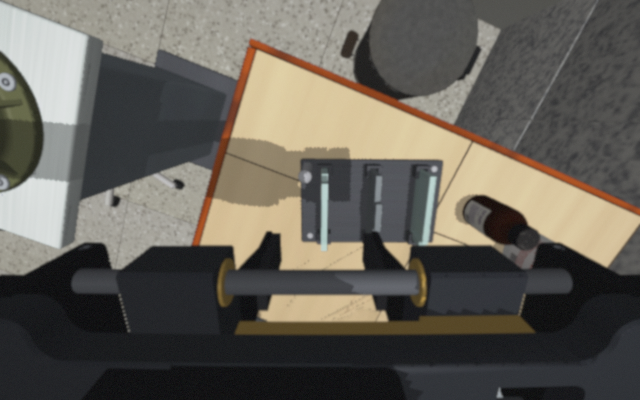

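```bash
python3 - <<'E'
from h import *
w=get_image("wrist");T=np.load("w1T.npy")
a=onz(w,(324.5,250),.058,T);b=onz(w,(324.5,182),.058,T);c=onz(w,(324.5,167),.048,T)
print(a,b,c,np.linalg.norm(a-b),np.linalg.norm((a-c)[:2]))
u=np.array([.93,.366]);v=np.array([-.366,.93]);m=a[:2]+v*.05;print("mid",m)
d=m-tool()[:2,3];print("tool dx,dy",d@v,d@u)
E
```

```text
[0.52210677 0.02205315 0.058     ] [0.48885171 0.10583629 0.058     ] [0.48291465 0.12107623 0.048     ] 0.09014162333020309 0.10649690660021519
mid [0.50380677 0.06855315]
tool dx,dy -0.03517196211341673 0.004122117097693447
```

```bash
python3 -m crank '[[[-19,2,0,0,-0.2],[-18,2,0,0,-0.2],[0,0,35,0,-0.2],[0,0,35,0,-0.2],[0,0,35,0,-0.2],[0,0,35,0,-0.2],[0,0,30,0,-0.2],[0,0,18,0,-0.2],[0,0,7,0,-0.2],[0,0,0,0,-0.2]]]'; python3 -m crank '[[[0,0,0,0,1],[0,0,0,0,1],[0,0,0,0,1],[0,0,0,0,1],[0,0,0,0,1],[0,0,0,0,1]]]' 30
```

```text
time: 3.2
position: [0.5031, 0.0666, 0.026]
tool_rot: [-1.761, -2.599, 0.005]
ft_force: [-0.7, 0.6, 0.4]
grip_width: 0.602
grip_force: 0.0
time: 3.7
position: [0.5049, 0.0671, 0.0281]
tool_rot: [1.764, 2.599, 0.002]
ft_force: [0.2, -0.1, 0.3]
grip_width: 0.233
grip_force: 0.0
```

```bash
python3 -m crank '[[[0,0,0,0,1],[0,0,0,0,1],[0,0,0,0,1],[0,0,0,0,1],[0,0,0,0,1]]]' 40;  python3 -m crank '[[[0,0,-10,0,1],[0,0,-20,0,1],[0,0,-35,0,1],[0,0,-35,0,1],[0,0,-35,0,1],[0,0,-35,0,1],[0,0,-30,0,1],[0,0,0,0,1]]]'
```

```text
time: 4.12
position: [0.5043, 0.0668, 0.0277]
tool_rot: [-1.765, -2.599, 0.0]
ft_force: [-1.7, -1.0, 4.4]
grip_width: 0.089
grip_force: 40.0
time: 4.78
position: [0.5082, 0.0673, 0.2349]
tool_rot: [1.761, 2.593, 0.015]
ft_force: [2.4, -0.1, -0.6]
grip_width: 0.092
grip_force: 40.0
```

```bash
python3 -m crank '[[[0,0,-5,-0.115,1],[0,0,-5,-0.115,1],[0,0,-5,-0.115,1],[0,0,-5,-0.115,1],[0,0,-5,-0.115,1],[0,0,-5,-0.115,1],[0,0,-5,-0.115,1],[0,0,-5,-0.115,1],[0,0,0,-0.115,1],[22,32,0,0,1]]]'; python3 -m crank '[[[22,32,0,0,1],[22,32,0,0,1],[22,32,0,0,1],[22,32,0,0,1],[22,32,0,0,1],[22,32,0,0,1],[22,32,0,0,1],[22,32,0,0,1],[33,10,0,0,1],[33,10,0,0,1]]]';  python3 -m crank '[[[33,10,0,0,1],[33,10,0,0,1],[33,10,0,0,1],[33,10,0,0,1],[33,10,0,0,1],[33,10,0,0,1],[33,10,0,0,1],[0,0,0,0,1]]]'
python3 - <<'E'
from h import *
print(tool().round(3),np.round(ctrl.get_state()["joint_positions"],3))
E
```

```text
time: 5.62
position: [0.4906, 0.0942, 0.2681]
tool_rot: [0.255, 3.127, -0.006]
ft_force: [1.1, -1.0, -1.4]
grip_width: 0.087
grip_force: 40.0
time: 6.45
position: [0.2908, 0.4138, 0.2669]
tool_rot: [-0.247, -3.132, 0.001]
ft_force: [-0.2, 1.4, -1.3]
grip_width: 0.088
grip_force: 40.0
time: 7.12
position: [0.0661, 0.5202, 0.2674]
tool_rot: [-0.229, -3.129, -0.002]
ft_force: [-1.6, -1.1, -1.1]
grip_width: 0.087
grip_force: 40.0
[[-0.989  0.146 -0.004  0.066]
 [ 0.146  0.989  0.001  0.52 ]
 [ 0.004  0.001 -1.     0.267]
 [ 0.     0.     0.     1.   ]] [-1.278  0.044 -0.22   1.686  0.005  1.412 -0.075]
```

Now push radially inward beyond the inner reach and see whether the tool tilts.

```bash
python3 -m crank '[[[0,-30,0,0,1],[0,-30,0,0,1],[0,-30,0,0,1],[0,-30,0,0,1],[0,-30,0,0,1],[0,-20,0,0,1]]]'
cat > st.py <<'E'
from h import *
s=ctrl.get_state();T=tool();z=T[:3,2]
print(T.round(3).tolist(),"q",np.round(s["joint_positions"],3),"tilt",np.degrees(np.arccos(-z[2])).round(1),"az",np.degrees(np.arctan2(z[1],z[0])).round(1))
E
python3 st.py
```

```text
time: 7.62
position: [0.0503, 0.3585, 0.2635]
tool_rot: [-0.25, -3.131, 0.031]
ft_force: [-0.7, 0.8, -1.2]
grip_width: 0.086
grip_force: 40.0
[[-0.987, 0.159, -0.002, 0.05], [0.159, 0.987, -0.02, 0.359], [-0.001, -0.02, -1.0, 0.264], [0.0, 0.0, 0.0, 1.0]] q [-1.326 -0.302 -0.14   1.996 -0.042  1.465 -0.044] tilt 1.1 az -97.0
```

```bash
python3 -m crank '[[[0,-25,0,0,1],[0,-25,0,0,1],[0,-25,0,0,1],[0,-25,0,0,1]]]';python3 st.py
```

```text
time: 7.95
position: [0.0415, 0.3247, 0.2414]
tool_rot: [-0.242, -3.109, 0.169]
ft_force: [-1.2, 0.3, 0.6]
grip_width: 0.084
grip_force: 40.0
[[-0.988, 0.153, -0.026, 0.041], [0.155, 0.982, -0.106, 0.325], [0.01, -0.109, -0.994, 0.241], [0.0, 0.0, 0.0, 1.0]] q [-1.496 -0.301 -0.005  2.045 -0.021  1.506 -0.083] tilt 6.3 az -104.0
```

```bash
python3 -m crank '[[[0,-30,-20,0,1],[0,-30,-20,0,1],[0,-30,-20,0,1],[0,-30,-20,0,1]]]';python3 st.py
```

```text
time: 8.28
position: [0.0344, 0.283, 0.3016]
tool_rot: [-0.236, -3.062, 0.375]
ft_force: [-0.1, -0.4, -1.5]
grip_width: 0.088
grip_force: 40.0
[[-0.987, 0.145, -0.066, 0.034], [0.157, 0.959, -0.236, 0.283], [0.029, -0.243, -0.969, 0.302], [0.0, 0.0, 0.0, 1.0]] q [-1.511 -0.301  0.021  1.944 -0.042  1.741 -0.077] tilt 14.2 az -105.6
```

```bash
python3 -m crank '[[[0,-35,-10,0,1],[0,-35,-10,0,1],[0,-35,-10,0,1],[0,-35,-10,0,1],[0,-35,-5,0,1]]]';python3 st.py
```

```text
time: 8.7
position: [0.0283, 0.2183, 0.3566]
tool_rot: [-0.223, -2.962, 0.652]
ft_force: [0.5, 0.1, -1.1]
grip_width: 0.091
grip_force: 40.0
[[-0.984, 0.121, -0.129, 0.028], [0.164, 0.898, -0.409, 0.218], [0.067, -0.424, -0.903, 0.357], [0.0, 0.0, 0.0, 1.0]] q [-1.517 -0.301  0.061  1.884 -0.073  1.993 -0.058] tilt 25.4 az -107.5
```

```bash
python3 -m crank '[[[0,13,27,0,1],[0,13,27,0,1],[0,13,27,0,1],[0,13,27,0,1]]]';python3 st.py
```

```text
time: 9.03
position: [0.0209, 0.2213, 0.2346]
tool_rot: [-0.224, -2.962, 0.649]
ft_force: [0.0, 1.7, -1.7]
grip_width: 0.088
grip_force: 40.0
[[-0.984, 0.122, -0.129, 0.021], [0.164, 0.898, -0.408, 0.221], [0.066, -0.422, -0.904, 0.235], [0.0, 0.0, 0.0, 1.0]] q [-1.523 -0.259  0.054  2.093 -0.076  1.74  -0.05 ] tilt 25.3 az -107.6
```

```bash
python3 -m crank '[[[30,0,0,0,1],[30,0,0,0,1],[0,-35,-8,0,1],[0,-35,-8,0,1],[0,-35,-8,0,1],[0,-35,-8,0,1]]]';python3 st.py
```

```text
time: 9.53
position: [-0.0517, 0.1813, 0.2957]
tool_rot: [-0.214, -2.905, 0.819]
ft_force: [-0.0, 0.6, -1.8]
grip_width: 0.09
grip_force: 40.0
[[-0.983, 0.104, -0.149, -0.052], [0.167, 0.844, -0.51, 0.181], [0.072, -0.526, -0.847, 0.296], [0.0, 0.0, 0.0, 1.0]] q [-1.696 -0.301  0.05   2.043 -0.188  1.922 -0.246] tilt 32.1 az -106.3
```

```bash
python3 -m crank '[[[-2,-35,-3,0,1],[-2,-35,-3,0,1],[-2,-35,-3,0,1]]]';python3 st.py
```

```text
time: 9.78
position: [-0.0583, 0.1543, 0.3359]
tool_rot: [-0.211, -2.855, 0.957]
ft_force: [5.1, -23.8, 15.6]
grip_width: 0.092
grip_force: 40.0
[[-0.983, 0.093, -0.16, -0.058], [0.171, 0.79, -0.589, 0.154], [0.072, -0.606, -0.792, 0.336], [0.0, 0.0, 0.0, 1.0]] q [-1.673 -0.301  0.026  2.005 -0.227  2.054 -0.269] tilt 37.6 az -105.2
```

```bash
python3 -m crank '[[[0,28,-6,0,1],[0,30,-6,0,1],[0,30,-6,0,1]]]';python3 st.py
```

```text
time: 10.03
position: [-0.0469, 0.2361, 0.2964]
tool_rot: [-0.211, -2.857, 0.952]
ft_force: [-0.1, 0.3, -0.5]
grip_width: 0.086
grip_force: 40.0
[[-0.983, 0.093, -0.16, -0.047], [0.17, 0.792, -0.586, 0.236], [0.072, -0.603, -0.794, 0.296], [0.0, 0.0, 0.0, 1.0]] q [-1.666 -0.101  0.059  1.919 -0.191  1.947 -0.199] tilt 37.4 az -105.3
```

```bash
cat > go.py <<'E'
from h import *
import sys
T=tool();p=T[:3,3];P=p
for a in sys.argv[1:]:
    w=np.array(eval(a));d=(T[:3,:3].T@(w-P))*1000;n=int(np.ceil(np.linalg.norm(d)/38));print(a,n,"rows of",(d/n).round(1));P=w
E
python3 go.py "(.1,.42,.26)" "(.35,.35,.25)" "(.53,.12,.22)" "(.542,-.013,.17)" "(.542,-.053,.141)"
```

```text
(.1,.42,.26) 7 rows of [-16.5  25.9 -14.6]
(.35,.35,.25) 7 rows of [-36.9  -3.7   1.3]
(.53,.12,.22) 8 rows of [-27.3 -18.4  16.2]
(.542,-.013,.17) 4 rows of [ -9.5 -18.5  28.9]
(.542,-.053,.141) 2 rows of [-4.5 -7.1 23.2]
```

```bash
python3 -m crank '[[[-16,26,-15,0,1],[-16,26,-15,0,1],[-16,26,-15,0,1],[-16,26,-15,0,1],[-16,26,-15,0,1],[-16,26,-15,0,1],[-16,26,-15,0,1]]]';python3 st.py; python3 -m crank '[[[-37,-4,1,0,1],[-37,-4,1,0,1],[-37,-4,1,0,1],[-37,-4,1,0,1]]]';python3 st.py
```

```text
time: 10.62
position: [0.0979, 0.4225, 0.261]
tool_rot: [-0.211, -2.855, 0.956]
ft_force: [-0.1, 0.7, -0.6]
grip_width: 0.088
grip_force: 40.0
[[-0.983, 0.093, -0.161, 0.098], [0.171, 0.79, -0.588, 0.423], [0.073, -0.605, -0.793, 0.261], [0.0, 0.0, 0.0, 1.0]] q [-1.523  0.357  0.197  1.488 -0.081  1.96   0.104] tilt 37.6 az -105.3
time: 10.95
position: [0.2417, 0.3805, 0.257]
tool_rot: [-0.21, -2.854, 0.956]
ft_force: [0.7, 0.8, -1.8]
grip_width: 0.085
grip_force: 40.0
[[-0.983, 0.092, -0.161, 0.242], [0.17, 0.79, -0.588, 0.381], [0.073, -0.606, -0.792, 0.257], [0.0, 0.0, 0.0, 1.0]] q [-1.355  0.386  0.278  1.466  0.046  1.943  0.364] tilt 37.6 az -105.3
```

Orientation holds. Continue to a standoff near the reader.

```bash
python3 -m crank '[[[-37,-4,1,0,1],[-37,-4,1,0,1],[-37,-4,1,0,1],[-27,-18,16,0,1],[-27,-18,16,0,1],[-27,-18,16,0,1],[-27,-18,16,0,1]]]';python3 st.py; python3 -m crank '[[[-27,-18,16,0,1],[-27,-18,16,0,1],[-27,-18,16,0,1],[-27,-18,16,0,1],[0,0,0,0,1]]]';python3 st.py;python3 go.py "(.542,-.013,.17)" "(.542,-.053,.141)"
```

```text
time: 11.53
position: [0.4376, 0.2363, 0.239]
tool_rot: [-0.211, -2.854, 0.954]
ft_force: [1.4, 0.4, -1.8]
grip_width: 0.087
grip_force: 40.0
[[-0.983, 0.092, -0.161, 0.438], [0.171, 0.791, -0.588, 0.236], [0.073, -0.605, -0.793, 0.239], [0.0, 0.0, 0.0, 1.0]] q [-1.078  0.415  0.398  1.482  0.22   1.812  0.75 ] tilt 37.5 az -105.4
time: 11.95
position: [0.5286, 0.1158, 0.225]
tool_rot: [-0.229, -2.851, 0.961]
ft_force: [-0.0, -1.1, -1.0]
grip_width: 0.087
grip_force: 40.0
[[-0.981, 0.103, -0.165, 0.529], [0.182, 0.786, -0.59, 0.116], [0.069, -0.609, -0.79, 0.225], [0.0, 0.0, 0.0, 1.0]] q [-0.906  0.445  0.473  1.488  0.293  1.696  0.953] tilt 37.8 az -105.6
(.542,-.013,.17) 4 rows of [-10.1 -16.6  29.3]
(.542,-.053,.141) 2 rows of [-4.6 -6.9 23.3]
```

```bash
python3 -m crank '[[[-10,-17,29,0,1],[-10,-17,29,0,1],[-10,-17,29,0,1],[-10,-17,29,0,1],[0,0,0,0,1]]]';python3 st.py
python3 - <<'E'
from h import *
o=np.zeros((600,800,3),np.uint8)
t=get_image("top");s=get_image("side");o[:,:400]=cv2.resize(t["pixels"][170:290,320:400+0],(400,600),interpolation=2) ;o[:,400:]=cv2.resize(s["pixels"][80:230,280:380],(400,600),interpolation=2)
cv2.imwrite("pics/hold.png",o[:,:,::-1])
E
```

```text
time: 12.37
position: [0.5378, -0.0126, 0.1697]
tool_rot: [-0.225, -2.846, 0.96]
ft_force: [-0.6, -1.7, -0.9]
grip_width: 0.089
grip_force: 40.0
[[-0.981, 0.099, -0.17, 0.538], [0.182, 0.787, -0.59, -0.013], [0.075, -0.609, -0.789, 0.17], [0.0, 0.0, 0.0, 1.0]] q [-0.789  0.412  0.526  1.662  0.353  1.49   1.055] tilt 37.9 az -106.0
```

View pics/hold.png

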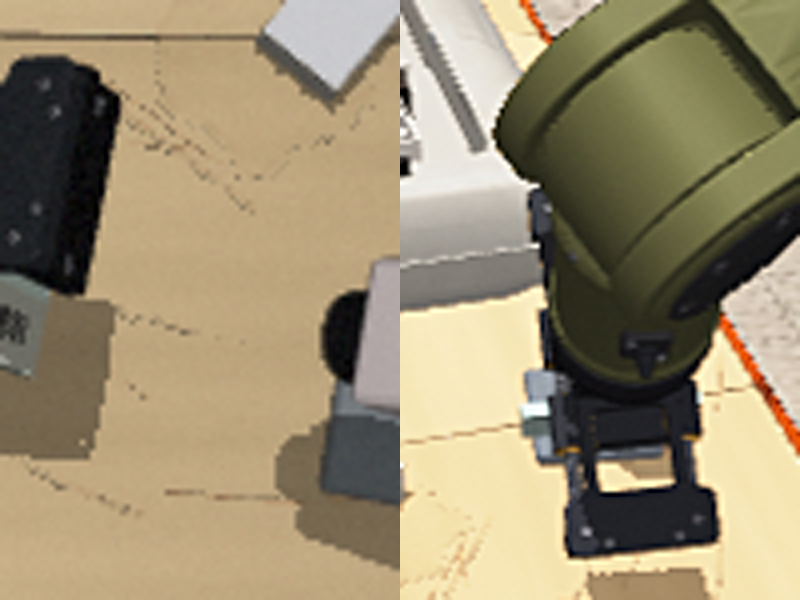

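```bash
python3 - <<'E'
from h import *
t=get_image("top");T=tool()
P=np.array([[.05,-.004,.02],[.035,-.004,-.005],[.02,-.004,.02],[.05,-.004,-.02]])
W=P@T[:3,:3].T+T[:3,3];C=np.linalg.inv(t["T"])
K=np.array([[t["fx"],0,t["cx"]],[0,t["fy"],t["cy"]],[0,0,1.]])
px,_=cv2.projectPoints(W,C[:3,:3],C[:3,3],K,np.array([t["k1"],0,0,0.]))
print(W.round(4),((px[:,0]-[320,170])*5).round(0),px[:,0].round(1))
b=t["pixels"][225:260,295:345];cv2.imwrite("pics/lab.png",cv2.resize(b,(800,560),interpolation=2)[:,:,::-1])
E
```

```text
[[ 0.4872 -0.0099  0.1609]
 [ 0.5059  0.0022  0.1796]
 [ 0.5166 -0.015   0.1587]
 [ 0.4936  0.0136  0.1926]] [[ 10. 371.]
 [-19. 319.]
 [ 24. 298.]
 [-49. 347.]] [[322.1 244.2]
 [316.1 233.8]
 [324.8 229.6]
 [310.2 239.4]]
```

View pics/lab.png

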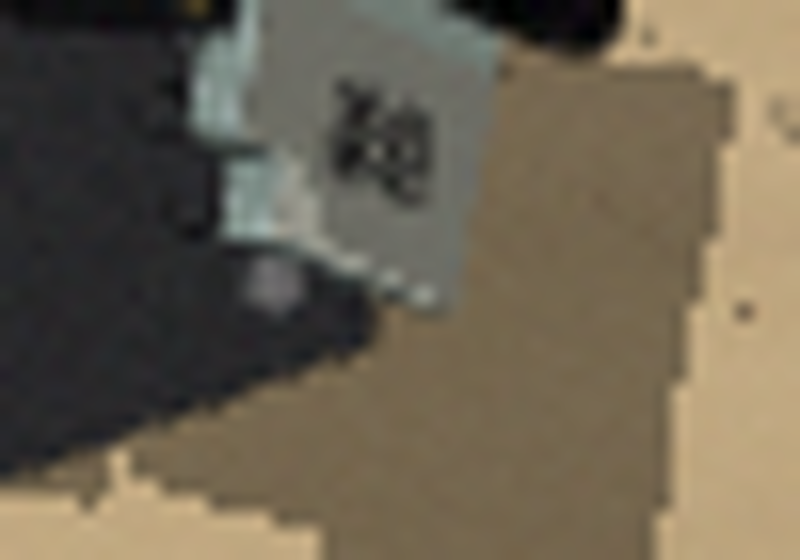

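```bash
python3 st.py; python3 - <<'E'
from h import *
T=tool();L=T[:3,:3]@[.035,-.004,-.005];t=np.array([.508,-.047,.15])-L+[0,.003,0];d=T[:3,:3].T@(t-T[:3,3])*1000;print(L,t.round(4),d.round(1))
hx=np.array([-.110,-.699,.707]);hy=np.array([.988,-.156,0]);print(np.arccos(-T[:3,1]@hx),np.arccos(-T[:3,0]@hy))
E
```

```text
[[-0.983, 0.093, -0.161, 0.54], [0.171, 0.791, -0.587, -0.004], [0.073, -0.604, -0.793, 0.171], [0.0, 0.0, 0.0, 1.0]] q [-0.796  0.412  0.52   1.656  0.349  1.492  1.053] tilt 37.5 az -105.4
[-0.03395488  0.00576734  0.00893332] [ 0.542  -0.0498  0.1411] [-12.1 -18.5  50.3]
0.13710141241408463 0.07135595799920937
```

```bash
python3 -m crank '[[[-4,-6,17,0,1],[-4,-6,17,0,1],[-4,-6,16,0,1],[0,0,0,0,1],[0,0,0,0,1],[0,0,0,0,1]]]'; python3 - <<'E'
from h import *
T=tool();L=T[:3,:3]@[.035,-.004,-.005];print(T[:3,3]+L)
hx=np.array([-.110,-.699,.707]);hy=np.array([.988,-.156,0]);print(np.arccos(-T[:3,1]@hx),np.arccos(-T[:3,0]@hy))
t=get_image("top");b=t["pixels"][200:270,310:410];cv2.imwrite("pics/fin.png",cv2.resize(b,(800,560),interpolation=2)[:,:,::-1])
T=tool();print(T[:3,3]+L)
E
```

```text
time: 13.02
position: [0.5431, -0.0466, 0.1419]
tool_rot: [-0.207, -2.858, 0.954]
ft_force: [0.6, 0.2, -1.3]
grip_width: 0.094
grip_force: 40.0
[ 0.50913775 -0.041012    0.15078355]
0.13802865856525148 0.06869159994995139
[ 0.50931012 -0.04090498  0.15089265]
```

View pics/fin.png

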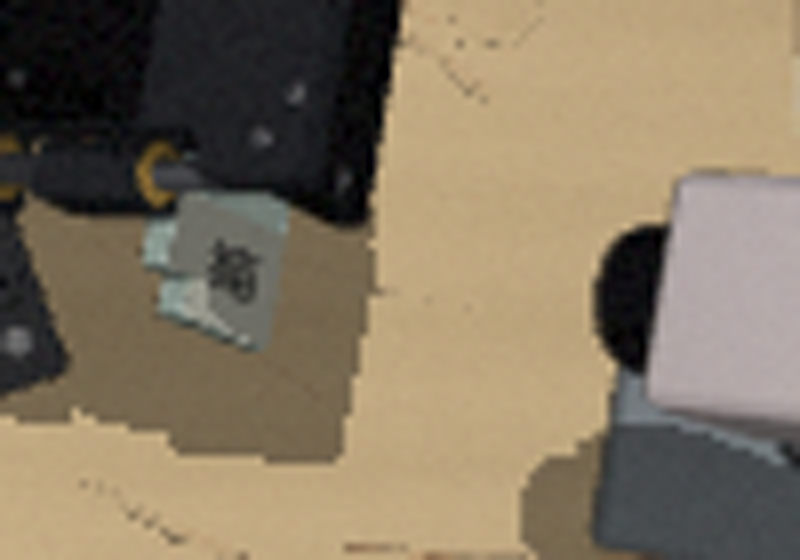

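```bash
python3 - <<'E'
from h import *
t=get_image("top");print(onz(t,(339.1,234),.15),onz(t,(338.5,234),.15))
E
```

```text
[ 0.50894974 -0.04424339  0.15      ] [ 0.50893384 -0.04303118  0.15      ]
```

```bash
python3 -m crank '[[[0,-2,2,0,1],[0,0,0,0,1],[0,0,0,0,1],[0,0,0,0,1],[0,0,0,0,1],[0,0,0,0,1]]]'; python3 -c "
from bench import job;print(job.close_job())"
```

```text
time: 13.62
position: [0.5419, -0.0515, 0.1413]
tool_rot: [-0.209, -2.856, 0.956]
ft_force: [-0.3, 0.2, -0.7]
grip_width: 0.09
grip_force: 40.0
the job is handed in; nothing more can be done
None
```

I handed the job in at about 13.6 s with the plate nearest the post still held at the reader, label face up; the hand-in gave no verdict. The label middle was about 4 mm from the reading point by the top camera. By my estimate the plate is about 0.14 rad off square to the lens and its long edges 0.07 rad off the reader's level axis (limit 0.2 for each), and the wrist force reached about 28 N once, near the robot base.

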